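# Put two paints from the tub back in their crate cells

### The arm

A 6-joint arm with a two-finger parallel gripper is mounted at the origin on the work surface. World frame = base frame: x ahead of the robot, y to its left, z up, the work surface at z = 0. Lengths are in m, angles in rad, forces in N, time in s.
With the tool pointing down it reaches from about 0.3 to 0.775 m from the base axis. Payload 14.6 kg.
Tool frame: the origin (TCP) lies midway between the tips of the shut fingers; the grasp point (between the pads) lies 19 mm behind it (ctrl.pinch_z is the z of the grasp point in the tool frame, in m); z points along the fingers, y is the line along which they close (so a half turn about z gives the same grasp; the last joint's range is limited). The gripper opens to 94 mm and grips with 3 to 60 N. Pads are 16 mm wide; open, the fingers measure 119 mm over their backs; the gripper's body (75 mm by 177 mm) begins 78 mm behind the grasp point.
Start: joints at [1.234, 0.3, 1.521, -0, 1.321, -0.067], TCP at [0.147, 0.53, 0.205] pointing down, gripper open.
Joint ranges: [-3.03, 3.03], [-0.79, 2.21], [0.23, 2.52], [-1.04, 4.18], [0, 3.07], [-2.55, 2.55]. Speed limits (rad/s): [2.22, 2.22, 2.57, 3.14, 3.14, 3.14].

### API

Orientations are given as [roll, pitch, yaw] about the fixed x, y, z axes, in that order (R = Rz(yaw) Ry(pitch) Rx(roll)).
In Python, from station import ctrl, camera, ticket gives the robot as it stands. The module is installed in compiled form; this text tells all that it offers.
- The arm moves only by the shell command python3 -m inch 'ROWS' [FORCE]. ROWS is text: rows parted by semicolons, each of 7 numbers parted by spaces: the opening, from -1 (shut) to 1 (fully open), then the shift along the tool's x, y, z in units of 0.03 m (1.0 is 0.03 m), then the turn, a rotation vector about the tool's x, y, z in units of 10 degrees (1.0 is 10 degrees). In form: grip dx dy dz rx ry rz; .... A call has 1 to 10 rows; each row shifts and turns the commanded pose from where the row before left it, along the tool's axes as they then stand; what a row does not reach is not made up. A row lasts 1/8 s, in which the tool goes at most 62.5 mm and 10.7 degrees, less where a joint would pass 70% of its speed; a pose out of reach is approached as far as the arm can. A call with a number of a shift or a turn outside -1 to 1 is refused whole. A call with a gripper value outside its range is refused whole. The fingers move at their own pace and stop on an object; FORCE is the grip in N (left out, the last holds). Time passes only in rows, so rows that do not move let the fingers close. It gives the time, the measured TCP pose, the force, the opening and the grip force at its end, in the units of the state.
- ctrl.get_obs(): the state, without advancing time (a new reading comes with each control period).
- camera(name): name is "scene" or "side" or "wrist"; returns a dict with "img" (400x640x3 uint8, blue, green, red), "range_z" (400x640 float32, m along the optical axis (not along the pixel's ray), 0 where there is no reading), "intrinsics" (3x3 intrinsics, pixels), "view" (4x4, takes a point from world to camera coordinates). Camera axes: x right, y down, z forward; pixel columns grow to the right and rows downward; lengths in m; the calibration is good to about 2 mm. A picture is of the moment at which its call begins.
- ticket.hand_in(): hands the job in; it is judged then, once.
The state is a dict: "time_s": time; "qpos": joint angles; "joint_vel": joint speeds; "tau": joint torques, N m; "ee_pos": TCP position; "eef_rot": TCP orientation; "force": force on the tool from outside, world axes, zero at the start; "moment": the same for the moment, N m; "grip_width": finger opening in m; "grip_force": force on a finger pad.
Only numpy, scipy, OpenCV 4.12 (cv2) and the standard library are available. Lean on these libraries where they do the work, as an engineer would, in place of code of your own. Each camera call takes 0.05 s, during which the arm holds its last target. There are 200 camera calls.

### The job

Take the green and the magenta paint bottles out of the grey tub, in either order, and stand each upright in the empty cell of the wooden crate that shows its colour dot. Keep them upright and set them gently on the cell floor, don't drop them in, and leave all other bottles, the jar and the brush pot standing where they are.

Things in the scene. Friction and masses are not known exactly. Their poses are not given: they have to be found in the camera images.
- green_bottle: Closed bright green paint bottle, 140 mm high: round body 50 mm in diameter up to 95 mm, sloping shoulder to 108 mm, then a black cap 36 mm in diameter up to the top, with a dab of the paint colour on the cap; black band round the body. About 0.2 kg. Origin: centre of its underside, z up along the bottle. Stands loose upright in the tub. To be moved.
- magenta_bottle: Closed magenta pink paint bottle, 140 mm high: round body 50 mm in diameter up to 95 mm, sloping shoulder to 108 mm, then a black cap 36 mm in diameter up to the top, with a dab of the paint colour on the cap; black band round the body. About 0.2 kg. Origin: centre of its underside, z up along the bottle. Stands loose upright in the tub. To be moved.
- green_dot: A flat bright green paper disc, 52 mm in diameter, 0.6 mm thick, at the centre of the floor of the crate cell meant for the green bottle. Origin: its centre, on the cell's floor, 4 mm above the table. Fixed to the crate.
- magenta_dot: A flat magenta pink paper disc, 52 mm in diameter, 0.6 mm thick, at the centre of the floor of the crate cell meant for the magenta bottle. Origin: its centre, on the cell's floor, 4 mm above the table. Fixed to the crate.
- tub: Grey open plastic tub, fixed to the table. Outside 194 mm (its x) by 160 mm (its y; 174 mm over the thicker rims of its two long sides), 80 mm high, walls and floor 4 mm thick. Five containers stand loose and close together in it. Origin: centre of its underside, z up.
- crate: Low pale wooden crate, fixed. 208 mm (its x) by 140 mm (its y), 70 mm high; walls, dividers and floor 4 mm thick. 3 (along x) by 2 (along y) cells about 64 mm square inside, pitch 67 mm in x, 68 mm in y. Four hold a bottle; the two empty ones show the green and the magenta dot. Origin: centre of its underside, z up.
- orange_bottle: Closed orange paint bottle, 140 mm high: round body 50 mm in diameter up to 95 mm, sloping shoulder to 108 mm, then a black cap 36 mm in diameter up to the top, with a dab of the paint colour on the cap; black band round the body. About 0.2 kg. Origin: centre of its underside, z up along the bottle. Stands loose in the tub. Bystander.
- tall_bottle: A sky blue paint bottle, 50 mm diameter and straight up to 120 mm, then a shoulder to 133 mm and a white cap 36 mm in diameter up to 165 mm. About 0.2 kg. Origin: centre of its underside. Stands loose in the tub. Bystander.
- jar: A squat ochre jar with a paper label, 54 mm in diameter, and a white screw lid 56 mm in diameter, 84 mm high in all. About 0.2 kg. Origin: centre of its underside. Stands loose in the tub. Bystander.
- brush_pot: A loose plain blue ceramic pot, 76 mm in diameter and 110 mm high, 0.7 kg, holding five upright brushes that reach 240 mm above the table and stay within 50 mm of the pot's axis. Origin: centre of its underside. Stands between tub and crate. Bystander.
- yellow_bottle: Closed yellow paint bottle, 140 mm high: round body 50 mm in diameter up to 95 mm, sloping shoulder to 108 mm, then a black cap 36 mm in diameter up to the top, with a dab of the paint colour on the cap; black band round the body. About 0.2 kg. Origin: centre of its underside, z up along the bottle. Stands loose in a cell of the crate. Bystander.
- blue_bottle: Closed dark blue paint bottle, 140 mm high: round body 50 mm in diameter up to 95 mm, sloping shoulder to 108 mm, then a black cap 36 mm in diameter up to the top, with a dab of the paint colour on the cap; black band round the body. About 0.2 kg. Origin: centre of its underside, z up along the bottle. Stands loose in a cell of the crate. Bystander.
- white_bottle: Closed white paint bottle, 140 mm high: round body 50 mm in diameter up to 95 mm, sloping shoulder to 108 mm, then a black cap 36 mm in diameter up to the top, with a dab of the paint colour on the cap; black band round the body. About 0.2 kg. Origin: centre of its underside, z up along the bottle. Stands loose in a cell of the crate. Bystander.
- grey_bottle: Closed grey paint bottle, 140 mm high: round body 50 mm in diameter up to 95 mm, sloping shoulder to 108 mm, then a black cap 36 mm in diameter up to the top, with a dab of the paint colour on the cap; black band round the body. About 0.2 kg. Origin: centre of its underside, z up along the bottle. Stands loose in a cell of the crate. Bystander.

How it is judged:
By the outcome, as a careful person would: the job done as asked, in the order asked, and still so for the second after the job is handed in, with the robot touching nothing.
It also fails if it takes over 72 s, if anything falls off the work surface, if the arm or the gripper's body presses on something with over 40 N, if the wrist force passes 120 N, or if a joint passes its speed limit or range.

## Working session

There is one attempt and no reset: what is moved stays moved. The work goes in short steps, Python scripts to look and compute and a shell command to move; the robot and the scene stay as the last step left them, time stands still between calls to the robot, and variables do not carry over. Pictures are saved under pics/ and viewed, at most 10 in all, crops included, and the job is handed in when it is done.

```bash
mkdir -p pics; python3 - <<'E'
from station import ctrl,camera
import cv2,numpy as np
for n in ["scene","side","wrist"]:
    c=camera(n); cv2.imwrite(f"pics/{n}0.png",c["img"]); np.savez(f"{n}0.npz",**c)
    print(n,c["intrinsics"].round(1).tolist(),np.linalg.inv(c["view"]).round(3).tolist())
o=ctrl.get_obs(); print({k:np.round(v,3).tolist() for k,v in o.items()},ctrl.pinch_z)
E
```

```text
scene [[401.7, 0.0, 317.7], [0.0, 401.7, 197.7], [0.0, 0.0, 1.0]] [[-0.378, 0.817, -0.435, 0.904], [0.926, 0.329, -0.187, 0.165], [-0.01, -0.473, -0.881, 0.834], [0.0, 0.0, 0.0, 1.0]]
side [[367.4, 0.0, 322.5], [0.0, 367.4, 196.2], [0.0, 0.0, 1.0]] [[-1.0, -0.02, 0.005, 0.518], [-0.02, 0.833, -0.553, 0.419], [0.007, -0.553, -0.833, 0.681], [0.0, 0.0, 0.0, 1.0]]
wrist [[315.0, 0.0, 318.4], [0.0, 315.0, 199.9], [0.0, 0.0, 1.0]] [[0.266, 0.93, 0.254, 0.072], [0.964, -0.256, -0.071, 0.55], [-0.001, 0.264, -0.965, 0.384], [0.0, 0.0, 0.0, 1.0]]
{'time_s': 0.15, 'qpos': [1.234, 0.3, 1.521, -0.0, 1.321, -0.067], 'joint_vel': [0.0, -0.001, -0.002, -0.001, 0.002, -0.0], 'tau': [-0.001, -53.194, -35.283, 0.071, 0.024, -0.0], 'ee_pos': [0.147, 0.53, 0.205], 'eef_rot': [-3.141, -0.0, 2.872], 'force': [-0.377, 0.068, -0.241], 'moment': [0.028, 0.025, 0.028], 'grip_force': 0.0, 'grip_width': 0.094} -0.0188
```

View pics/scene0.png

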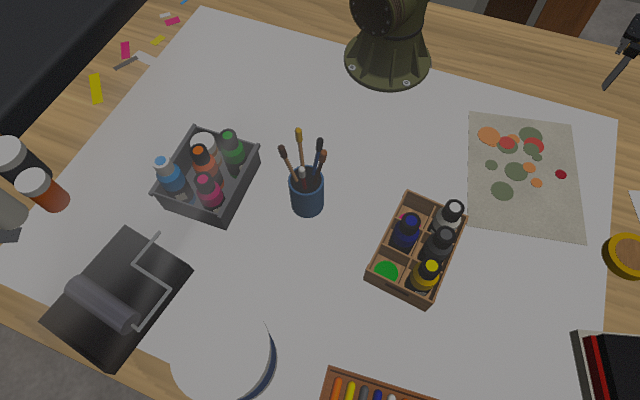

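View pics/side0.png

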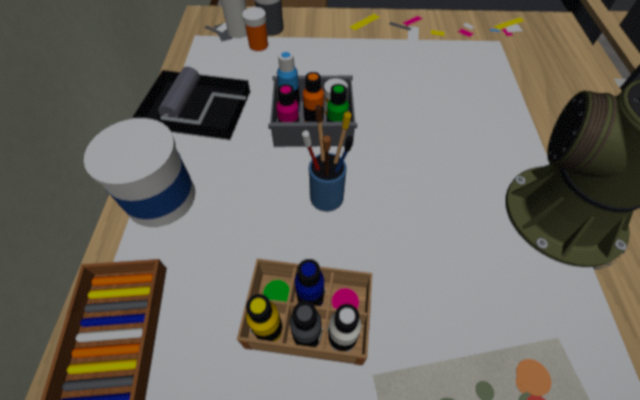

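View pics/wrist0.png

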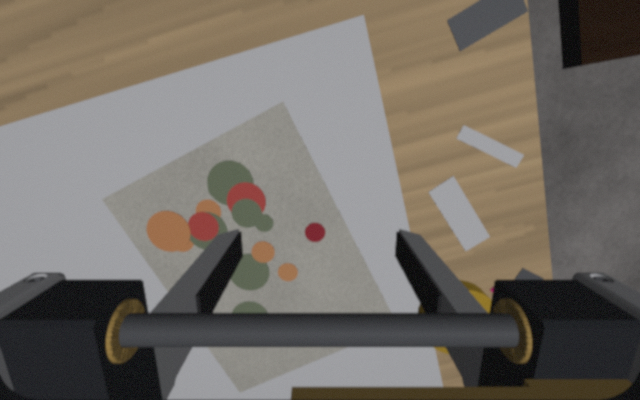

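```bash
cat > h.py <<'E'
import numpy as np,cv2
def pts(c,m):
    v,u=np.nonzero(m&(c["range_z"]>0)); z=c["range_z"][v,u]
    return (np.c_[unproj(c,np.c_[u,v])*z[:,None],np.ones(len(z))]@np.linalg.inv(c["view"]).T)[:,:3]
def unproj(c,uv):
    uv=np.atleast_2d(uv).astype(float); return np.c_[uv,np.ones(len(uv))]@np.linalg.inv(c["intrinsics"]).T
def ray(c,uv):
    T=np.linalg.inv(c["view"]); return T[:3,3],(unproj(c,uv)@T[:3,:3].T)[0]
def plane(c,uv,z):
    o,d=ray(c,uv); return o+d*(z-o[2])/d[2]
def two(c1,uv1,c2,uv2):
    o1,d1=ray(c1,uv1);o2,d2=ray(c2,uv2)
    s=np.linalg.lstsq(np.c_[d1,-d2],o2-o1,rcond=None)[0]
    a,b=o1+s[0]*d1,o2+s[1]*d2; return (a+b)/2,np.linalg.norm(a-b)
HUE=dict(green=(50,75),magenta=(150,174),orange=(5,14),sky=(98,108),blue=(114,126),yellow=(23,32))
def mask(c,n):
    h=cv2.cvtColor(c["img"],cv2.COLOR_BGR2HSV); a,b=HUE[n]
    return (h[...,0]>=a)&(h[...,0]<=b)&(h[...,1]>130)&(h[...,2]>60)
def blobs(c,n,box,amin=6):
    m=np.zeros((400,640),bool);x0,y0,x1,y1=box;m[y0:y1,x0:x1]=mask(c,n)[y0:y1,x0:x1]
    k,l,s,ce=cv2.connectedComponentsWithStats(m.astype(np.uint8))
    return [(ce[i].round(1),s[i,4],l==i) for i in range(1,k) if s[i,4]>=amin]
E
python3 - <<'E'
from h import *
C={n:dict(np.load(f"{n}0.npz")) for n in("scene","side")}
B={("scene","tub"):(140,110,270,235),("side","tub"):(255,40,370,155),("scene","crate"):(355,180,475,315),("side","crate"):(230,245,385,370)}
for (n,w),b in B.items():
    for col in HUE:
        for ce,a,m in blobs(C[n],col,b):
            p=pts(C[n],m); 
            if len(p): print(n,w,col,ce,a,np.median(p,0).round(3),"z",p[:,2].min().round(3),p[:,2].max().round(3))
r=[]
for (n,w),b in B.items():
    i=C[n]["img"][b[1]:b[3],b[0]:b[2]]; r.append(cv2.resize(i,(400,300),interpolation=cv2.INTER_CUBIC))
cv2.imwrite("pics/m1.png",np.vstack([np.hstack(r[:2]),np.hstack(r[2:])]))
E
```

```text
scene tub magenta [202.1 178.5] 69 [ 0.61  -0.213  0.145] z 0.142 0.148
scene tub magenta [215.  192.3] 76 [ 0.613 -0.193  0.104] z 0.097 0.111
scene tub magenta [219.1 201.2] 9 [ 0.616 -0.189  0.073] z 0.07 0.078
scene tub orange [197.5 149.7] 74 [ 0.552 -0.256  0.145] z 0.142 0.148
scene tub orange [204.4 165.1] 119 [ 0.567 -0.244  0.107] z 0.098 0.113
scene tub orange [222.3 184.7] 11 [ 0.55  -0.233  0.009] z 0.006 0.015
scene tub sky [163.5 160.5] 6 [ 0.613 -0.29   0.171] z 0.169 0.172
scene tub sky [174.5 173.4] 91 [ 0.615 -0.28   0.13 ] z 0.123 0.137
side tub green [338.2  88.4] 68 [ 0.492 -0.22   0.143] z 0.141 0.145
side tub green [337.2 110.5] 264 [ 0.493 -0.199  0.099] z 0.071 0.114
side tub magenta [285.2  89.1] 81 [ 0.607 -0.214  0.143] z 0.141 0.145
side tub magenta [287.4 111.8] 365 [ 0.604 -0.195  0.096] z 0.017 0.115
side tub orange [260.2  44.3] 113 [ 0.716 -0.553  0.019] z 0.004 0.038
side tub orange [312.6  76.4] 66 [ 0.549 -0.259  0.143] z 0.141 0.146
side tub orange [312.9  98.7] 358 [ 0.548 -0.239  0.097] z 0.027 0.235
side tub orange [326.  142.4] 89 [0.517 0.0
[... 564 characters left out ...]
.142 0.149
scene crate yellow [416.  267.6] 18 [0.615 0.239 0.106] z 0.103 0.113
scene crate yellow [426.2 281.9] 179 [0.633 0.265 0.104] z 0.04 0.115
side crate green [276.5 290.4] 433 [0.604 0.186 0.004] z -0.0 0.142
side crate magenta [344.7 298.1] 438 [0.477 0.198 0.004] z 0.0 0.145
side crate orange [245.  343.7] 43 [0.642 0.291 0.049] z 0.022 0.068
side crate orange [359.6 359.9] 51 [0.456 0.312 0.049] z 0.023 0.069
side crate blue [308.3 268.8] 164 [0.54  0.199 0.143] z 0.141 0.146
side crate blue [310.3 288.9] 298 [0.536 0.217 0.103] z 0.076 0.114
side crate yellow [257.6 305.2] 222 [0.612 0.257 0.143] z 0.14 0.146
side crate yellow [264.8 323.2] 498 [0.602 0.274 0.101] z 0.049 0.143
```

View pics/m1.png

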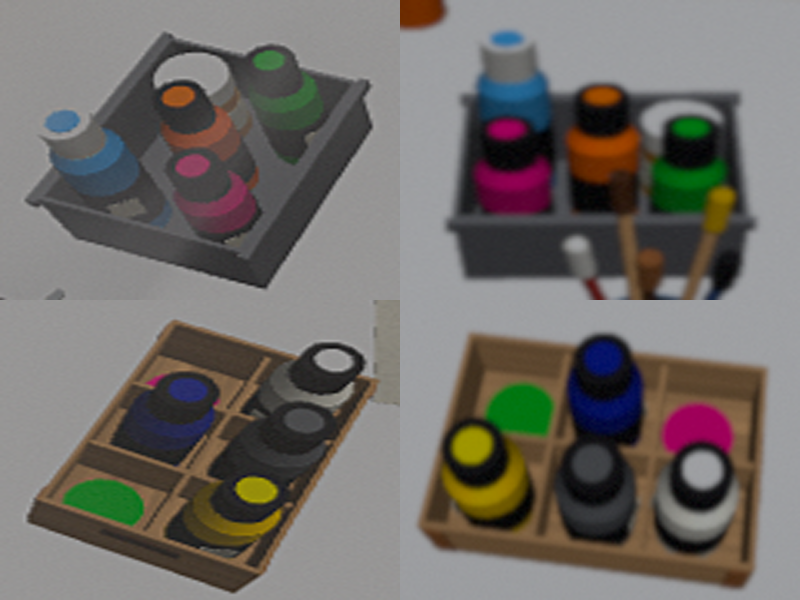

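```bash
python3 - <<'E'
from h import *
C={n:dict(np.load(f"{n}0.npz")) for n in("scene","side")}
s,d=C["scene"],C["side"]
hs=cv2.cvtColor(s["img"],cv2.COLOR_BGR2HSV)
m=np.zeros((400,640),np.uint8); m[120:170,215:250]=((hs[...,0]>50)&(hs[...,0]<75)&(hs[...,1]>70)&(hs[...,2]>40))[120:170,215:250]
k,l,st,ce=cv2.connectedComponentsWithStats(m)
g=None
for i in range(1,k):
    if st[i,4]>10: print("green scene",ce[i],st[i,4],np.median(pts(s,l==i),0).round(3)); g=ce[i] if g is None else g
for n,a,b in(("green",g,(338.2,88.4)),("magenta",(202.1,178.5),(285.2,89.1)),("orange",(197.5,149.7),(312.6,76.4)),("blue",(411,220.1),(308.3,268.8)),("yellow",(431.4,265.1),(257.6,305.2))):
    p,e=two(s,a,d,b);print(n,p.round(4),e.round(4),plane(s,a,.144).round(4),plane(d,b,.144).round(4))
for c,n,col,box in((s,"scene","green",(360,240,410,300)),(d,"side","green",(255,270,300,320)),(d,"side","magenta",(325,280,370,330))):
    ce,a,m=max(blobs(c,col,box),key=lambda t:t[1])
    q=np.argwhere(m)[:,::-1]; P=np.array([plane(c,u,.0046)[:2] for u in q],np.float32)
    print("dot",n,col,cv2.minEnclosingCircle(P),np.median(pts(c,m),0).round(4))
for c in(s,d):
    Z=pts(c,c["range_z"]>0); k=(abs(Z[:,0]-.54)<.14)&(abs(Z[:,1]-.23)<.12)&(abs(Z[:,2]-.07)<.012)
    print("crate",cv2.minAreaRect(Z[k][:,:2].astype(np.float32)))
    k=(abs(Z[:,0]-.52)<.08)&(abs(Z[:,1]-0)<.08)&(Z[:,2]>.15); print("brushes",Z[k].min(0).round(3),Z[k].max(0).round(3))
E
```

```text
green scene [226.76190476 134.65079365] 63 [ 0.496 -0.219  0.145]
green scene [236.47663551 150.26168224] 107 [ 0.503 -0.2    0.104]
green scene [241.08333333 157.875     ] 24 [ 0.501 -0.195  0.076]
green [ 0.4922 -0.2212  0.1415] 0.0013 [ 0.4944 -0.2193  0.144 ] [ 0.4919 -0.2191  0.144 ]
magenta [ 0.6078 -0.2152  0.1417] 0.0017 [ 0.6095 -0.2132  0.144 ] [ 0.607  -0.2136  0.144 ]
orange [ 0.5496 -0.26    0.1412] 0.0015 [ 0.5517 -0.2576  0.144 ] [ 0.549  -0.2574  0.144 ]
blue [0.5407 0.1995 0.1432] 0.0025 [0.5421 0.2004 0.144 ] [0.5399 0.1987 0.144 ]
yellow [0.6127 0.2576 0.1429] 0.0027 [0.614  0.2585 0.144 ] [0.6117 0.2568 0.144 ]
dot scene green ((0.6063073873519897, 0.19103525578975677), 0.025727054104208946) [0.6018 0.1918 0.0052]
dot side green ((0.6043258905410767, 0.18899784982204437), 0.024744804948568344) [0.6039 0.1856 0.0035]
dot side magenta ((0.47547999024391174, 0.20302841067314148), 0.02602539397776127) [0.4767 0.1976 0.0036]
crate ((0.5445494055747986, 0.23155459761619568), (0.14242763817310333, 0.21167728304862976), 83.57791900634766)
brushes [ 0.475 -0.07   0.15 ] [0.562 0.018 0.242]
crate ((0.5418694615364075, 0.23128272593021393), (0.1422407478094101, 0.20842581987380981), 83.7467041015625)
brushes [ 0.47 -0.07  0.15] [0.558 0.018 0.241]
```

The pictures show the tub with magenta (scene 202,178) at one near corner, green (227,135) at the other and orange between them. The crate has the green dot (386,270) and the magenta dot (side view 345,298). Brushes stand at about (0.515,-0.025), up to 0.24 m. I'll rise, turn to yaw π so the tool axes line up with the world, and cross to the tub.

```bash
python3 -m inch '0.3 0 0 -1 0 0 -0.8; 0.3 0 0 -1 0 0 -0.7; 0.3 0 0 -1 0 0 0; 0.3 0 0 -1 0 0 0; 0.3 0 0 0 0 0 0' 15; python3 -m inch '0.3 -0.45 -1 0 0 0 0; 0.3 -0.45 -1 0 0 0 0; 0.3 -0.45 -1 0 0 0 0; 0.3 -0.45 -1 0 0 0 0; 0.3 -0.45 -1 0 0 0 0; 0.3 -0.45 -1 0 0 0 0; 0.3 -0.45 -1 0 0 0 0; 0.3 -0.45 -1 0 0 0 0; 0.3 -0.45 -1 0 0 0 0; 0.3 0 0 0 0 0 0'
```

```text
time_s: 0.78
ee_pos: [0.1467, 0.5305, 0.3272]
eef_rot: [3.138, 0.001, 3.134]
force: [0.4, -0.0, -0.7]
grip_width: 0.0613
grip_force: 0.0
time_s: 2.02
ee_pos: [0.2663, 0.2579, 0.3246]
eef_rot: [-3.141, -0.001, 3.131]
force: [0.1, 0.8, -0.7]
grip_width: 0.0611
grip_force: 0.0
```

```bash
python3 -m inch '0.3 -0.47 -0.99 0 0 0 0; 0.3 -0.47 -0.99 0 0 0 0; 0.3 -0.47 -0.99 0 0 0 0; 0.3 -0.47 -0.99 0 0 0 0; 0.3 -0.47 -0.99 0 0 0 0; 0.3 -0.47 -0.99 0 0 0 0; 0.3 -0.47 -0.99 0 0 0 0; 0.3 -0.47 -0.99 0 0 0 0' ; python3 -m inch '0.3 -0.47 -0.99 0 0 0 0; 0.3 -0.47 -0.99 0 0 0 0; 0.3 -0.47 -0.99 0 0 0 0; 0.3 -0.47 -0.99 0 0 0 0; 0.3 -0.47 -0.99 0 0 0 0; 0.3 -0.47 -0.99 0 0 0 0; 0.3 -0.47 -0.99 0 0 0 0; 0.3 -0.47 -0.99 0 0 0 -0.06; 0.3 0 0 1 0 0 0; 0.3 0 0 0 0 0 0'
python3 - <<'E'
from h import *
from station import ctrl,camera
w=camera("wrist");o=ctrl.get_obs();print(o["ee_pos"],o["eef_rot"],o["qpos"])
np.savez("wrist1.npz",**w);cv2.imwrite("pics/w1.png",w["img"])
for col in("green","magenta","orange"):
    for ce,a,m in blobs(w,col,(0,0,640,400),20):
        p=pts(w,m)
        if len(p) and np.median(p[:,2])>.12: print(col,ce,a,np.median(p,0).round(4),plane(w,ce,.1445).round(4))
E
```

```text
time_s: 3.02
ee_pos: [0.3772, 0.0203, 0.3246]
eef_rot: [3.141, -0.001, 3.134]
force: [-0.6, 0.4, -0.3]
grip_width: 0.0608
grip_force: 0.0
time_s: 4.28
ee_pos: [0.4875, -0.217, 0.2927]
eef_rot: [3.139, -0.004, -3.139]
force: [-0.1, 0.1, 0.1]
grip_width: 0.0607
grip_force: 0.0
[ 0.48781255 -0.21709945  0.2946889 ] [ 3.14040572e+00 -1.93334705e-03 -3.13865183e+00] [-4.87397349e-01  2.12582133e-01  1.42467221e+00  1.36907676e-04
  1.50660281e+00 -2.06114229e+00]
green [315.8 194.5] 376 [ 0.493  -0.2196  0.1443] [ 0.4933 -0.2198  0.1445]
magenta [320.6 290.1] 316 [ 0.6084 -0.2136  0.1442] [ 0.6082 -0.214   0.1445]
orange [281.  244.1] 349 [ 0.5507 -0.2586  0.1441] [ 0.5506 -0.2586  0.1445]
orange [594.3 247.2] 253 [0.5134 0.0074 0.2373] [0.5535 0.0936 0.1445]
```

View pics/w1.png

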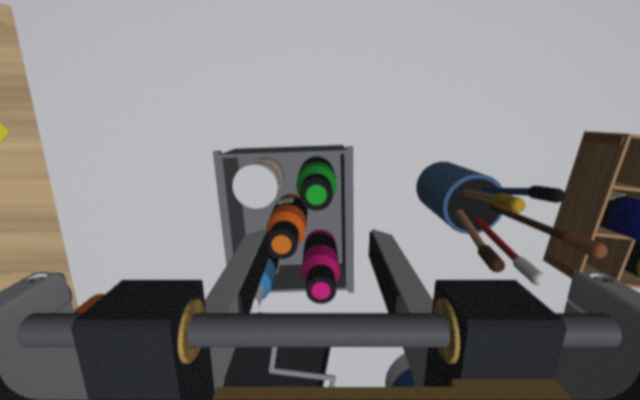

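The wrist view shows the green dab at (316,194) and magenta at (321,290), giving (0.493,-0.220) and (0.608,-0.214). Both caps top out at 0.144, which agrees with the other two views. I'll go down on green and grip its cap.

```bash
python3 -m inch '0.3 -0.17 -0.09 1 0 0 0; 0.3 0 0 1 0 0 0; 0.3 0 0 1 0 0 0; 0.3 0 0 1 0 0 0; 0.3 0 0 1 0 0 0; 0.3 0 0 0.5 0 0 0; 0.3 0 0 0.4 0 0 0; 0.3 0 0 0 0 0 0;0.3 0 0 0 0 0 0'
```

```text
time_s: 5.45
ee_pos: [0.4933, -0.2207, 0.1194]
eef_rot: [-3.141, 0.001, -3.139]
force: [-0.1, -0.2, 0.3]
grip_width: 0.0609
grip_force: 0.0
```

```bash
python3 -m inch '0.1 0 0 0.1 0 0 0; -0.1 0 0.03 0 0 0 0; -0.3 0 0 0 0 0 0; -0.5 0 0 0 0 0 0; -0.5 0 0 0 0 0 0; -0.5 0 0 0 0 0 0' 20
```

```text
time_s: 6.2
ee_pos: [0.4929, -0.2196, 0.1156]
eef_rot: [3.142, 0.0, -3.139]
force: [0.2, 1.3, 2.5]
grip_width: 0.0356
grip_force: 20.0
```

```bash
python3 -m inch '-0.5 0 0 -0.3 0 0 0; -0.5 0 0 -0.5 0 0 0; -0.5 0 0 -0.7 0 0 0; -0.5 0 0 -0.8 0 0 0; -0.5 0 0 -0.8 0 0 0; -0.5 0 0 -0.8 0 0 0; -0.5 0 0 -0.8 0 0 0; -0.5 0 0 -0.6 0 0 0; -0.5 0 0 -0.3 0 0 0; -0.5 0 0 0 0 0 0'; python3 -m inch '-0.5 0.3 0 -0.6 0 0 0; -0.5 0.5 0 -0.8 0 0 0; -0.5 0.7 0 -0.8 0 0 0; -0.5 0.7 0 -0.7 0 0 0; -0.5 0.5 0 -0.4 0 0 0; -0.5 0.3 0 0 0 0 0;-0.5 0 0 0 0 0 0'
```

```text
time_s: 7.45
ee_pos: [0.4928, -0.2197, 0.284]
eef_rot: [-3.141, 0.001, -3.139]
force: [0.8, 0.6, -1.9]
grip_width: 0.0356
grip_force: 20.0
time_s: 8.32
ee_pos: [0.4025, -0.2198, 0.3819]
eef_rot: [3.141, -0.001, -3.139]
force: [0.1, 0.1, -1.7]
grip_width: 0.0355
grip_force: 20.0
```

```bash
python3 -m inch '-0.5 0 0.3 0 0 0 0; -0.5 0 0.6 0 0 0 0; -0.5 0 0.9 0 0 0 0; -0.5 0 0.9 0 0 0 0; -0.5 0 0.9 0 0 0 0; -0.5 0 0.9 0 0 0 0; -0.5 0 0.9 0 0 0 0; -0.5 0 0.9 0 0 0 0; -0.5 0 0.9 0 0 0 0; -0.5 0 0.9 0 0 0 0';  python3 -m inch '-0.5 0 0.9 0 0 0 0; -0.5 0 0.9 0 0 0 0; -0.5 -0.3 0.9 0 0 0 0; -0.5 -0.6 0.9 0 0 0 0; -0.5 -0.8 0.7 0 0 0 0; -0.5 -0.9 0.4 0 0 0 0;-0.5 -0.9 0.2 0 0 0 0;-0.5 -0.9 0 0 0 0 0;-0.5 -0.8 0 0 0 0 0;-0.5 -0.6 0 0 0 0 0'; python3 -m inch '-0.5 -0.4 0 0.2 0 0 0;-0.5 -0.2 0 0.2 0 0 0;-0.5 0 0 0 0 0 0'
```

```text
time_s: 9.57
ee_pos: [0.4018, 0.0251, 0.3823]
eef_rot: [3.141, -0.0, -3.138]
force: [1.0, 0.3, -2.8]
grip_width: 0.0354
grip_force: 20.0
time_s: 10.82
ee_pos: [0.5761, 0.1719, 0.3818]
eef_rot: [-3.142, -0.001, -3.138]
force: [-0.4, 0.5, -2.3]
grip_width: 0.0355
grip_force: 20.0
time_s: 11.2
ee_pos: [0.5936, 0.1709, 0.3696]
eef_rot: [-3.141, -0.001, -3.139]
force: [-0.1, -0.9, -2.2]
grip_width: 0.0356
grip_force: 20.0
```

```bash
python3 -m inch '-0.5 -0.2 0.34 0.4 0 0 0; -0.5 -0.2 0.3 0.8 0 0 0; -0.5 0 0 0.8 0 0 0; -0.5 0 0 0.5 0 0 0; -0.5 0 0 0 0 0 0;-0.5 0 0 0 0 0 0'
python3 - <<'E'
from h import *
from station import ctrl,camera
o=ctrl.get_obs();print(o["ee_pos"],o["eef_rot"],o["qpos"])
C={n:camera(n) for n in("scene","side","wrist")}
for n,c in C.items():
    np.savez(n+"2.npz",**c)
    for col in("green","magenta","blue","yellow"):
        for ce,a,m in blobs(c,col,(0,0,640,400),30):
            p=pts(c,m)
            if len(p) and .08<np.median(p[:,1])<.35: print(n,col,ce,a,np.median(p,0).round(4),"z",p[:,2].min().round(3),p[:,2].max().round(3))
c=C["side"]["img"][180:380,200:420];b=C["wrist"]["img"]
cv2.imwrite("pics/m2.png",np.hstack([cv2.resize(c,(400,364)),cv2.resize(b,(400,250))[:].copy() if 0 else cv2.copyMakeBorder(cv2.resize(b,(400,250)),0,114,0,0,0)]))
E
```

```text
time_s: 11.95
ee_pos: [0.606, 0.19, 0.2966]
eef_rot: [3.141, 0.002, -3.139]
force: [-0.1, 0.1, -1.3]
grip_width: 0.0354
grip_force: 20.0
[0.60601034 0.18996926 0.29658687] [ 3.14117371e+00  1.56406561e-03 -3.13911939e+00] [ 2.46098887e-01  4.52917467e-01  1.10561327e+00  2.92836094e-05
  1.58144298e+00 -1.32717069e+00]
scene green [416.8 202.6] 173 [0.6084 0.1911 0.3261] z 0.325 0.328
scene green [413.3 227.4] 242 [0.6262 0.2022 0.285 ] z 0.061 0.299
scene green [386.6 269.7] 330 [0.602  0.1919 0.0052] z 0.001 0.01
scene blue [377.9 395. ] 61 [0.8388 0.247  0.0255] z 0.021 0.029
scene yellow [431.4 265.1] 129 [0.6145 0.2583 0.1454] z 0.143 0.148
scene yellow [425.3 281.7] 201 [0.6329 0.262  0.1037] z 0.033 0.117
scene yellow [349.8 390.7] 138 [0.8512 0.1978 0.0257] z 0.02 0.03
side green [260.8 233.6] 576 [0.5919 0.2098 0.2733] z 0.25 0.395
side green [265.3 262.9] 79 [0.5984 0.2133 0.1948] z 0.188 0.202
side green [276.4 290.4] 434 [0.6039 0.1857 0.0034] z -0.0 0.144
side magenta [344.6 298.2] 444 [0.4767 0.198  0.0036] z 0.001 0.145
side blue [308.2 268.8] 180 [0.5403 0.1984 0.1433
[... 518 characters left out ...]
4 0.1917 0.2841] z 0.251 0.302
wrist green [318.3 266.1] 1358 [0.6061 0.1894 0.3253] z 0.323 0.327
wrist magenta [328.3  73.6] 1116 [0.4757 0.2028 0.0043] z 0.001 0.059
wrist blue [330.5 113.5] 231 [0.5262 0.204  0.1058] z 0.099 0.145
wrist blue [327.4 125.5] 431 [0.5413 0.1983 0.1441] z 0.141 0.146
wrist blue [352.4 310.5] 39 [0.8394 0.2453 0.025 ] z 0.022 0.407
wrist blue [355.5 352.9] 91 [0.9251 0.254  0.0247] z 0.012 0.027
wrist yellow [367.9 174.6] 600 [0.5966 0.2453 0.1034] z 0.032 0.144
wrist yellow [380.5 193.6] 381 [0.6129 0.2569 0.1442] z 0.142 0.146
wrist yellow [322.5 311.5] 31 [0.8418 0.1946 0.0252] z 0.023 0.406
wrist yellow [327.  354.3] 122 [0.9269 0.2053 0.0247] z 0.01 0.028
```

View pics/m2.png

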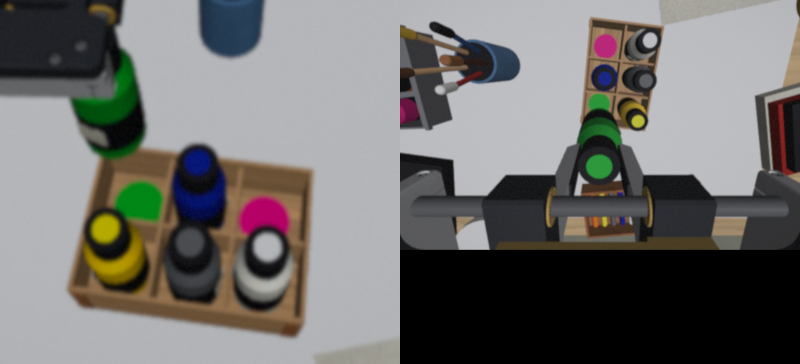

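Left: the green bottle hangs upright in the gripper over the green-dot cell. Right (wrist): the magenta dot is fully visible at raw (328,74), or (0.476,0.203). The cap top is 0.0287 above the TCP, so it hasn't slipped, and the floor should be touched at TCP z of about 0.116.

```bash
python3 -m inch '-0.5 0 0 0.5 0 0 0; -0.5 0 0 0.9 0 0 0; -0.5 0 0 0.9 0 0 0; -0.5 0 0 0.9 0 0 0; -0.5 0 0 0.9 0 0 0; -0.5 0 0 0.7 0 0 0; -0.5 0 0 0.5 0 0 0; -0.5 0 0 0.3 0 0 0; -0.5 0 0 0 0 0 0; -0.5 0 0 0 0 0 0'; python3 -m inch '-0.5 0 0 0.1 0 0 0; -0.5 0 0 0.08 0 0 0; -0.5 0 0 0 0 0 0; -0.5 0 0 0 0 0 0'
```

```text
time_s: 13.35
ee_pos: [0.6061, 0.1899, 0.1282]
eef_rot: [3.141, 0.001, -3.139]
force: [0.2, -0.4, -1.3]
grip_width: 0.0355
grip_force: 20.0
time_s: 13.85
ee_pos: [0.6059, 0.1898, 0.1221]
eef_rot: [-3.142, 0.0, -3.139]
force: [-0.2, -0.2, -1.9]
grip_width: 0.036
grip_force: 20.0
```

```bash
python3 -m inch '-0.5 0 0 0.1 0 0 0; -0.5 0 0 0.05 0 0 0; -0.5 0 0 0 0 0 0;-0.5 0 0 0 0 0 0'; python3 -m inch '-0.5 0 0 0.04 0 0 0; -0.5 0 0 0 0 0 0; -0.5 0 0 0 0 0 0'
```

```text
time_s: 14.35
ee_pos: [0.6058, 0.1899, 0.1176]
eef_rot: [3.142, 0.0, -3.139]
force: [-0.1, -0.1, -1.6]
grip_width: 0.0357
grip_force: 20.0
time_s: 14.72
ee_pos: [0.6058, 0.1899, 0.1164]
eef_rot: [3.142, 0.0, -3.139]
force: [-1.5, 0.2, -2.3]
grip_width: 0.0356
grip_force: 20.0
```

```bash
python3 -m inch '-0.5 0 0 0.03 0 0 0; -0.5 0 0 0 0 0 0; -0.5 0 0 0 0 0 0'
```

```text
time_s: 15.1
ee_pos: [0.6059, 0.1899, 0.1156]
eef_rot: [3.141, 0.0, -3.139]
force: [0.3, 1.8, 1.0]
grip_width: 0.0352
grip_force: 20.0
```

The wrist force rose from about -2 N to +1 N, so the bottle is on the floor. I'll release gradually and rise.

```bash
python3 -m inch '-0.2 0 0 0 0 0 0; -0.1 0 0 0 0 0 0; 0.05 0 0 0 0 0 0; 0.05 0 0 0 0 0 0; 0.05 0 0 -0.2 0 0 0; 0.05 0 0 -0.5 0 0 0; 0.05 0 0 -0.8 0 0 0; 0.05 0 0 -1 0 0 0; 0.05 0 0 -1 0 0 0; 0.1 0 0 -1 0 0 0'; python3 -m inch '0.3 0 0 -1 0 0 0; 0.3 0.3 0 -1 0 0 0; 0.3 0.5 -0.3 -0.5 0 0 0; 0.3 0.8 -0.5 0 0 0 0; 0.3 0.8 -0.8 0 0 0 0; 0.3 0.9 -0.9 0 0 0 0; 0.3 0.9 -0.9 0 0 0 0; 0.3 0.9 -0.9 0 0 0 0; 0.3 0.6 -0.9 0 0 0 0; 0.3 0.3 -0.9 0 0 0 0'
python3 - <<'E'
from h import *
from station import camera
for n in("scene","side"):
    c=camera(n)
    for col in("green","yellow","blue"):
        for ce,a,m in blobs(c,col,(200,0,480,400),30):
            p=pts(c,m)
            if len(p) and .08<np.median(p[:,1])<.32 and np.median(p[:,0])<.7: print(n,col,ce,a,np.median(p,0).round(4))
E
```

```text
time_s: 16.35
ee_pos: [0.6058, 0.1898, 0.2528]
eef_rot: [3.141, 0.001, -3.139]
force: [-0.3, 1.0, -0.2]
grip_width: 0.0517
grip_force: 0.0
time_s: 17.6
ee_pos: [0.4253, 0.0057, 0.3269]
eef_rot: [-3.141, 0.002, -3.139]
force: [1.0, 0.3, -0.1]
grip_width: 0.0611
grip_force: 0.0
scene green [396.3 248.6] 111 [0.6079 0.1915 0.1453]
scene green [396.6 265.2] 113 [0.6243 0.2049 0.1046]
scene yellow [431.4 265.2] 130 [0.6147 0.2583 0.1451]
scene yellow [425.4 281.1] 185 [0.6326 0.2625 0.104 ]
scene blue [411.  220.1] 90 [0.5427 0.2002 0.1455]
scene blue [413.1 236.4] 66 [0.555  0.2168 0.1046]
side green [266.9 262.6] 171 [0.6052 0.1898 0.1432]
side green [272.  282.8] 388 [0.5985 0.2081 0.1011]
side yellow [257.5 305.2] 225 [0.6119 0.2566 0.1434]
side yellow [264.9 323.4] 491 [0.602  0.2734 0.1016]
side blue [308.2 268.8] 165 [0.5402 0.1986 0.1435]
side blue [310.1 288.7] 304 [0.5359 0.2169 0.1025]
```

```bash
python3 -m inch '0.3 0 -0.9 0 0 0 0; 0.3 -0.2 -0.9 0 0 0 0; 0.3 -0.5 -0.9 0 0 0 0; 0.3 -0.8 -0.9 0 0 0 0; 0.3 -0.9 -0.9 0 0 0 0; 0.3 -0.9 -0.9 0 0 0 0; 0.3 -0.9 -0.8 0 0 0 0; 0.3 -0.8 -0.5 0 0 0 0; 0.3 -0.6 -0.2 0 0 0 0; 0.3 -0.3 0 0 0 0 0'; python3 -m inch '0.3 -0.2 0 1 0 0 0;0.3 0 0 0 0 0 0; 0.3 0 0 0 0 0 0'
python3 - <<'E'
from h import *
from station import ctrl,camera
o=ctrl.get_obs();print(o["ee_pos"],o["eef_rot"])
for n in("wrist","scene","side"):
    c=camera(n)
    for col in("magenta","orange"):
        for ce,a,m in blobs(c,col,(0,0,640,400),20):
            p=pts(c,m)
            if len(p) and .12<np.median(p[:,2])<.16: print(n,col,ce,a,np.median(p,0).round(4),plane(c,ce,.1445).round(4))
E
```

```text
time_s: 18.95
ee_pos: [0.6047, -0.1998, 0.3253]
eef_rot: [3.141, -0.0, -3.139]
force: [0.1, 0.2, 0.8]
grip_width: 0.061
grip_force: 0.0
time_s: 19.32
ee_pos: [0.6098, -0.1998, 0.297]
eef_rot: [-3.141, 0.001, -3.139]
force: [0.2, 0.3, -0.2]
grip_width: 0.0613
grip_force: 0.0
[ 0.60980523 -0.19978904  0.29696862] [-3.14112626e+00  1.26773601e-03 -3.13880863e+00]
wrist magenta [305.6 186. ] 402 [ 0.6083 -0.2137  0.1441] [ 0.6082 -0.2141  0.1445]
wrist orange [262.  131.1] 445 [ 0.5504 -0.2586  0.1443] [ 0.5504 -0.2585  0.1445]
scene magenta [202.1 178.5] 69 [ 0.6095 -0.2126  0.1451] [ 0.6097 -0.213   0.1445]
scene orange [197.5 149.7] 74 [ 0.5516 -0.2567  0.1449] [ 0.5519 -0.2573  0.1445]
side magenta [285.2  89.1] 81 [ 0.6071 -0.2143  0.1432] [ 0.6069 -0.213   0.1445]
side orange [312.7  76.4] 69 [ 0.5483 -0.2586  0.1433] [ 0.5488 -0.2568  0.1445]
```

```bash
python3 -m inch '0.3 0.05 -0.47 0.6 0 0 0; 0.3 0 0 1 0 0 0; 0.3 0 0 1 0 0 0; 0.3 0 0 1 0 0 0; 0.3 0 0 1 0 0 0; 0.3 0 0 0.7 0 0 0; 0.3 0 0 0.4 0 0 0; 0.3 0 0 0.3 0 0 0; 0.3 0 0 0 0 0 0;0.3 0 0 0 0 0 0'
```

```text
time_s: 20.72
ee_pos: [0.6086, -0.2144, 0.1162]
eef_rot: [-3.141, 0.001, -3.139]
force: [-0.1, 0.2, 0.5]
grip_width: 0.0612
grip_force: 0.0
```

```bash
python3 -m inch '0.1 0 0.02 0 0 0 0; -0.1 0 0 0 0 0 0; -0.3 0 0 0 0 0 0; -0.5 0 0 0 0 0 0; -0.5 0 0 0 0 0 0; -0.5 0 0 0 0 0 0' 20;  python3 -m inch '-0.5 0 0 -0.3 0 0 0; -0.5 0 0 -0.5 0 0 0; -0.5 0 0 -0.7 0 0 0; -0.5 0 0 -0.8 0 0 0; -0.5 0 0 -0.8 0 0 0; -0.5 0 0 -0.8 0 0 0; -0.5 0 0 -0.8 0 0 0; -0.5 0 0 -0.6 0 0 0; -0.5 0 0 -0.3 0 0 0; -0.5 0 0 0 0 0 0'
```

```text
time_s: 21.48
ee_pos: [0.6084, -0.2137, 0.1156]
eef_rot: [-3.141, 0.0, -3.139]
force: [0.4, 0.3, 1.7]
grip_width: 0.0358
grip_force: 20.0
time_s: 22.72
ee_pos: [0.6084, -0.2137, 0.284]
eef_rot: [-3.141, 0.001, -3.139]
force: [-0.2, -0.3, -3.0]
grip_width: 0.0359
grip_force: 20.0
```

```bash
python3 -m inch '-0.5 0 0 -0.6 0 0 0; -0.5 0.2 0 -0.8 0 0 0; -0.5 0.5 0 -0.8 0 0 0; -0.5 0.8 0 -0.7 0 0 0; -0.5 0.9 0 -0.4 0 0 0; -0.5 0.9 0 0 0 0 0; -0.5 0.9 0 0 0 0 0; -0.5 0.9 0 0 0 0 0; -0.5 0.8 0.1 0 0 0 0; -0.5 0.6 0.3 0 0 0 0'; python3 -m inch '-0.5 0.3 0.6 0 0 0 0; -0.5 0 0.9 0 0 0 0; -0.5 0 0.9 0 0 0 0; -0.5 0 0.9 0 0 0 0; -0.5 0 0.9 0 0 0 0; -0.5 0 0.9 0 0 0 0; -0.5 0 0.9 0 0 0 0; -0.5 0 0.9 0 0 0 0; -0.5 0 0.9 0 0 0 0; -0.5 0 0.9 0 0 0 0'; python3 -m inch '-0.5 0 0.9 0 0 0 0; -0.5 0 0.9 0 0 0 0; -0.5 0 0.9 0 0 0 0; -0.5 -0.3 0.8 0 0 0 0; -0.5 -0.5 0.6 0 0 0 0; -0.5 -0.5 0.4 0 0 0 0; -0.5 -0.4 0.3 0 0 0 0; -0.5 -0.3 0 0.2 0 0 0; -0.5 0 0 0 0 0 0;-0.5 0 0 0 0 0 0'
```

```text
time_s: 23.98
ee_pos: [0.4122, -0.2021, 0.3818]
eef_rot: [3.141, -0.001, -3.14]
force: [0.1, 0.8, -1.3]
grip_width: 0.0357
grip_force: 20.0
time_s: 25.22
ee_pos: [0.4034, 0.0597, 0.3818]
eef_rot: [-3.142, -0.001, -3.139]
force: [0.3, -0.9, -3.3]
grip_width: 0.0355
grip_force: 20.0
time_s: 26.48
ee_pos: [0.463, 0.2026, 0.3765]
eef_rot: [-3.142, -0.0, -3.139]
force: [-0.6, 0.0, -2.1]
grip_width: 0.0355
grip_force: 20.0
```

```bash
python3 -m inch '-0.5 -0.2 0.03 0.4 0 0 0; -0.5 -0.19 0 0.8 0 0 0; -0.5 0 0 0.8 0 0 0; -0.5 0 0 0.6 0 0 0; -0.5 0 0 0 0 0 0;-0.5 0 0 0 0 0 0'
python3 - <<'E'
from h import *
from station import ctrl,camera
o=ctrl.get_obs();print(o["ee_pos"],o["eef_rot"])
C={n:camera(n) for n in("scene","side","wrist")}
C["w2"]=dict(np.load("wrist2.npz"))
for n,c in C.items():
    for ce,a,m in blobs(c,"magenta",(0,0,640,400),30):
        p=pts(c,m); q=np.median(p,0) if len(p) else np.zeros(3)
        if .1<q[1]<.3:
            print(n,ce,a,q.round(4))
            if q[2]<.02: print("  circle",cv2.minEnclosingCircle(np.array([plane(c,u,.0046)[:2] for u in np.argwhere(m)[:,::-1]],np.float32)))
cv2.imwrite("pics/m3.png",np.hstack([cv2.resize(C["side"]["img"][180:380,200:420],(400,364)),cv2.copyMakeBorder(cv2.resize(C["wrist"]["img"],(400,250)),0,114,0,0,0)]))
E
```

```text
time_s: 27.22
ee_pos: [0.4752, 0.204, 0.2991]
eef_rot: [3.141, 0.001, -3.139]
force: [-0.1, 0.6, -2.0]
grip_width: 0.0357
grip_force: 20.0
[0.47518431 0.20395234 0.29910173] [ 3.14126453e+00  9.08568158e-04 -3.13910501e+00]
scene [448.8 135.5] 137 [0.4772 0.2052 0.3287]
scene [443.  161.7] 299 [0.4952 0.2149 0.2863]
scene [431.  190.1] 46 [0.499  0.2152 0.1944]
side [357.3 253.7] 244 [0.4753 0.2274 0.2627]
side [351.5 273.1] 115 [0.4781 0.227  0.1979]
side [344.6 298.2] 445 [0.4767 0.1978 0.0036]
  circle ((0.47537291049957275, 0.2029876410961151), 0.025939367711544037)
wrist [318.1 164.1] 741 [0.4687 0.2031 0.0044]
  circle ((0.47795796394348145, 0.20510795712471008), 0.02825644053518772)
wrist [319.9 208.7] 1929 [0.4565 0.2046 0.2861]
wrist [318.5 265.4] 1407 [0.475  0.2035 0.3279]
w2 [328.3  73.6] 1116 [0.4757 0.2028 0.0043]
  circle ((0.4761492908000946, 0.2029142677783966), 0.025826307013630867)
```

View pics/m3.png

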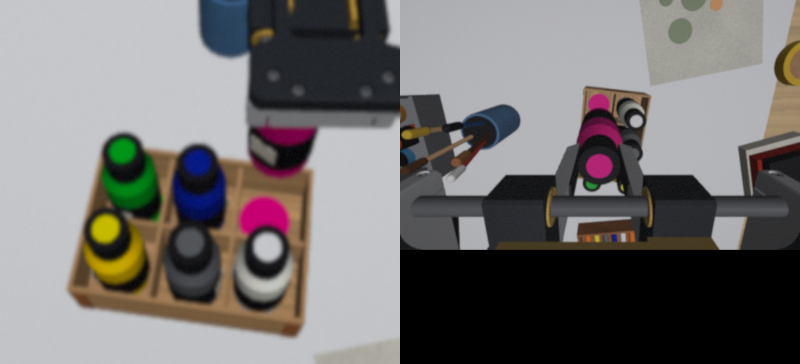

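The green bottle stands upright in its cell (side crop 123,150 top). Magenta hangs upright above its dot, within 1 mm of centre. I'll lower it the same way.

```bash
python3 -m inch '-0.5 0 -0.02 0.5 0 0 0; -0.5 0 0 0.9 0 0 0; -0.5 0 0 0.9 0 0 0; -0.5 0 0 0.9 0 0 0; -0.5 0 0 0.9 0 0 0; -0.5 0 0 0.7 0 0 0; -0.5 0 0 0.5 0 0 0; -0.5 0 0 0.3 0 0 0; -0.5 0 0 0.15 0 0 0; -0.5 0 0 0 0 0 0'; python3 -m inch '-0.5 0 0 0.1 0 0 0; -0.5 0 0 0.08 0 0 0; -0.5 0 0 0.05 0 0 0; -0.5 0 0 0 0 0 0; -0.5 0 0 0 0 0 0'
```

```text
time_s: 28.62
ee_pos: [0.4751, 0.2033, 0.1261]
eef_rot: [3.142, 0.0, -3.139]
force: [-0.0, -0.6, -3.4]
grip_width: 0.0355
grip_force: 20.0
time_s: 29.25
ee_pos: [0.475, 0.2033, 0.1191]
eef_rot: [3.142, 0.0, -3.139]
force: [0.2, -0.3, -2.3]
grip_width: 0.0355
grip_force: 20.0
```

```bash
python3 -m inch '-0.5 0 0 0.05 0 0 0; -0.5 0 0 0.03 0 0 0; -0.5 0 0 0 0 0 0;-0.5 0 0 0 0 0 0'; python3 -m inch '-0.5 0 0 0.03 0 0 0; -0.5 0 0 0 0 0 0; -0.5 0 0 0 0 0 0'
```

```text
time_s: 29.75
ee_pos: [0.475, 0.2033, 0.1166]
eef_rot: [-3.142, -0.0, -3.139]
force: [-0.0, 0.5, -2.8]
grip_width: 0.0353
grip_force: 20.0
time_s: 30.12
ee_pos: [0.475, 0.2033, 0.1158]
eef_rot: [3.142, 0.0, -3.139]
force: [-0.4, -0.1, -1.8]
grip_width: 0.0356
grip_force: 20.0
```

```bash
python3 -m inch '-0.5 0 0 0.02 0 0 0; -0.5 0 0 0 0 0 0; -0.5 0 0 0 0 0 0'
```

```text
time_s: 30.5
ee_pos: [0.4752, 0.2034, 0.1155]
eef_rot: [3.141, 0.001, -3.139]
force: [-1.5, -0.8, 5.5]
grip_width: 0.0355
grip_force: 20.0
```

The force went to +5.5 N, so it's on the floor. I'll release, rise, and check all the bottles.

```bash
python3 -m inch '-0.2 0 0 0 0 0 0; -0.1 0 0 0 0 0 0; 0.05 0 0 0 0 0 0; 0.05 0 0 0 0 0 0; 0.05 0 0 -0.2 0 0 0; 0.05 0 0 -0.5 0 0 0; 0.05 0 0 -0.8 0 0 0; 0.05 0 0 -1 0 0 0; 0.05 0 0 -1 0 0 0; 0.1 0 0 -1 0 0 0'; python3 -m inch '0.3 0.2 0 -1 0 0 0; 0.3 0.5 0 -1 0 0 0; 0.3 0.6 0.3 -0.5 0 0 0; 0.3 0.7 0.5 0 0 0 0; 0.3 0.6 0.8 0 0 0 0; 0.3 0.3 0.9 0 0 0 0; 0.3 0 0.9 0 0 0 0; 0.3 0 0.5 0 0 0 0; 0.3 0 0 0 0 0 0; 0.3 0 0 0 0 0 0'
python3 - <<'E'
from h import *
from station import camera
r=[]
for n,bx in(("scene",(140,100,490,320)),("side",(220,30,400,380))):
    c=camera(n);x0,y0,x1,y1=bx
    r.append(cv2.resize(c["img"][y0:y1,x0:x1],(400,251) if n=="scene" else (300,583)))
    for col in HUE:
        for ce,a,m in blobs(c,col,(140,20,480,400),20):
            p=pts(c,m); q=np.median(p,0) if len(p) else np.zeros(3)
            if .14<q[2]<.175 and q[0]<.7: print(n,col,ce,a,q.round(4))
r[0]=cv2.copyMakeBorder(r[0],0,583-251,0,0,0)
cv2.imwrite("pics/end.png",np.hstack(r))
E
```

```text
time_s: 31.75
ee_pos: [0.4749, 0.2033, 0.2524]
eef_rot: [3.141, 0.001, -3.139]
force: [-1.0, 0.1, -0.5]
grip_width: 0.0512
grip_force: 0.0
time_s: 33.0
ee_pos: [0.3877, 0.3195, 0.3252]
eef_rot: [-3.141, -0.0, -3.139]
force: [1.1, 0.3, -0.2]
grip_width: 0.061
grip_force: 0.0
scene green [396.4 248.6] 109 [0.6073 0.1916 0.1451]
scene magenta [422.3 192.4] 92 [0.4762 0.2044 0.145 ]
scene orange [197.5 149.7] 74 [ 0.5523 -0.2574  0.145 ]
scene blue [410.9 220.1] 92 [0.5427 0.2002 0.1451]
scene yellow [431.4 265.1] 129 [0.6145 0.2585 0.1451]
side green [266.8 262.5] 182 [0.6054 0.1891 0.1433]
side magenta [350.9 272.3] 211 [0.4739 0.2027 0.1433]
side orange [312.9  76.8] 52 [ 0.547  -0.2562  0.143 ]
side sky [285.1  54.4] 25 [ 0.612  -0.3015  0.1678]
side blue [308.2 268.9] 182 [0.5403 0.1987 0.1435]
side yellow [257.5 305.2] 240 [0.612  0.2566 0.1434]
```

View pics/end.png

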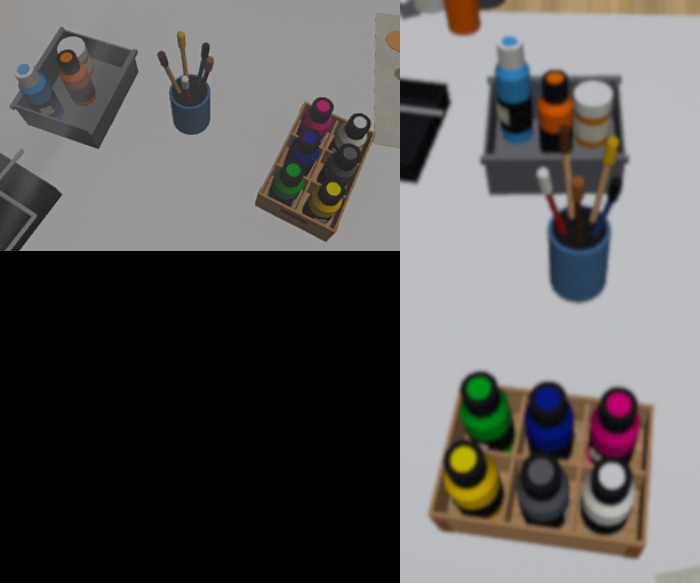

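Both bottles stand upright in their cells with cap tops at 0.144. The other bottles, the jar and the pot are where they were, and the arm is clear.

```bash
python3 -c "
from station import ticket
print(ticket.hand_in())"
```

```text
the job is handed in; nothing more can be done
None
```

The green and magenta bottles stand upright in their matching crate cells, nothing else moved as far as the final pictures show, and I handed the job in at about 33 s of robot time.

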